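# Stand the polishing hood's splash guard back up

### The arm

A 6-joint arm with a two-finger parallel gripper is mounted at the origin on the work surface. World frame = base frame: x ahead of the robot, y to its left, z up, the work surface at z = 0. Lengths are in m, angles in rad, forces in N, time in s.
With the tool pointing down it reaches from about 0.375 to 0.975 m from the base axis. Payload 3.8 kg.
Tool frame: the origin (TCP) lies on the mounting face of the last link; the fingertips stand 173 mm ahead of it and the grasp point (between the pads) lies 155 mm ahead of it; z points along the fingers, y is the line along which they close (so a half turn about z gives the same grasp; the last joint's range is limited). The gripper opens to 85 mm and grips with 20 to 120 N. Pads are 22 mm wide; open, the fingers measure 114 mm over their backs; the gripper's body (76 mm by 85 mm) begins 54 mm behind the grasp point. The pads swing forward as they close: fully open they stand 13 mm farther back than shut.
Start: joints at [1.127, 0.264, 1.604, -0, 1.274, -0.037], TCP at [0.267, 0.62, 0.405] pointing down, gripper open.
Joint ranges: [-2.63, 2.63], [-0.94, 2.18], [0.31, 2.57], [-1.31, 4.45], [0, 2.66], [-2.55, 2.55]. Speed limits (rad/s): [2.57, 2.57, 3.14, 3.14, 3.14, 3.14].

### API

Orientations are given as a rotation vector (axis times angle).
In Python, from workcell import bot gives the robot as it stands.
- The arm moves only by the tool drive_tool, never from a script. Its argument "increments" is a list of rows, each an object with "delta_pos": the shift along the tool's x, y, z in mm, a list of three; "turn": the turn about the tool's z in rad; "jaw": the opening, from -1 (shut) to 1 (fully open). A call has 1 to 8 rows; each row shifts and turns the commanded pose from where the row before left it, along the tool's axes as they then stand; what a row does not reach is not made up. A row lasts 1/12 s, in which the tool goes at most 41.7 mm and 7.16 degrees, less where a joint would pass 70% of its speed; a pose out of reach is approached as far as the arm can. A call is refused whole if a number of a shift passes 41.7 or a number of a turn 0.125, either way. A call with a gripper value outside its range is refused whole. The fingers move at their own pace and stop on an object; "grip_force" is the grip in N (left out, the last holds). Time passes only in rows, so rows that do not move let the fingers close. It gives the time, the measured TCP pose, the force, the opening and the grip force at its end, in the units of the state.
- bot.read_state(): the state, without advancing time (a new reading comes with each control period).
- bot.read_camera(name): name is "scene" or "top" or "wrist"; returns a dict with "pixels" (480x640x3 uint8, red, green, blue), "fovy" (degrees; the focal length in pixels is half the picture's height over the tangent of half this angle, whatever the lens; pixels are square), "cx", "cy" (the principal point, pixels), "camera_from_world" (4x4, takes a point from world to camera coordinates); the wrist camera has in their place "hand_eye" (4x4, takes a point from camera to tool coordinates, whose origin is the TCP and whose axes are the flange's). Camera axes: x right, y down, z forward; pixel columns grow to the right and rows downward; lengths in m; the calibration is good to about 2 mm. A picture is of the moment at which its call begins: read the wrist's pose just before it. There is no depth.
- bot.finish_job(): hands the job in; it is judged then, once.
The state is a dict: "time": time; "q": joint angles; "joint_vel": joint speeds; "joint_torque": joint torques, N m; "tool_pos": TCP position; "tcp_rot": TCP orientation; "wrist_force": force on the tool from outside, world axes, zero at the start; "torque": the same for the moment, N m; "width": opening from 0.0 (shut) to 1.0 (fully open); "grip_force": force on a finger pad.
Only numpy, scipy, OpenCV 4.12 (cv2) and the standard library are available. Lean on these libraries where they do the work, as an engineer would, in place of code of your own. Each camera call takes 0.05 s, during which the arm holds its last target. There are 200 camera calls.

### The job

The L-shaped steel splash guard of the polishing hood has toppled onto its back. Without gripping or lifting it, push on its raised foot to tip it back upright onto that foot, then ease it along the table, without ramming it, until the whole front edge of the foot is flush against the steel sill of the hood. Leave everything else where it stands, and finish with the hand clear.

Things in the scene. Friction and masses are not known exactly. Their poses are not given: they have to be found in the camera images.
- guard: L-shaped bare steel guard, 0.6 to 0.95 kg: foot 120 mm wide, 90 deep, 6 thick; plate 120 wide, 4 thick, rises square from its heel to 80 mm above the underside. Origin: middle of the heel edge (outer corner of plate back and foot underside). +x heel to toe along the underside, +y along the heel edge, +z up the plate's back. Starts plate flat on the table, foot raised: +x up, +z level, away from the hood.
- plate_top (a point): middle of the plate's free edge, on its back: (0, 0, 80) mm in the guard's axes. At the start it lies on the table, on the side away from the hood. Once standing (+z up, +x to the hood) the guard slides when pushed low on the plate's back; pushed high up it may tip forward.
- toe_a (a point): +y corner of the foot's front (toe) edge, on the underside: (90, 60, 0) mm in the guard's axes. At the start the toe edge is the top of the raised foot, 90 mm up; pushed near there towards the hood, from above the plate, the guard turns about its heel edge and beyond about 30 degrees falls onto its foot by its own weight.
- toe_b (a point): -y corner of the foot's front (toe) edge, on the underside: (90, -60, 0) mm in the guard's axes
- hood: fixed white polishing hood: open-fronted box 300 mm wide, 232 deep, 218 tall, felt wheel inside, motor on its +y side out to 320 mm from the middle. A steel sill, 260 mm long and 20 high, runs along the foot of its front. Origin: middle of the sill's front face, at table height. +x into the hood, square to the sill; +y along it; +z up. The heel starts 140 to 195 mm before the sill, the table between free.
- casting_ring: bystander, to be left alone: open steel tube, 64 mm across, 55 mm tall, standing; origin centre of its underside
- paste_jar: bystander, to be left alone: small lidded jar, 60 mm across, 55 mm tall; origin centre of its underside
- plaster_cast: bystander, to be left alone: plaster dental cast with a row of teeth, about 60 x 60 x 31 mm; origin centre of its underside
- beaker: bystander, to be left alone: open glass beaker, 68 mm across, 85 mm tall; origin centre of its underside
- crucible: bystander, to be left alone: small flared clay crucible, 60 mm across its rim, 45 mm tall; origin centre of its underside
- brush: bystander, to be left alone: bench brush lying on the table; origin on the brush
- wash_bottle: bystander, to be left alone: white plastic bottle, 64 mm across, 150 mm tall; origin centre of its underside
Not all that is in view belongs to the job. Leave any black or purple look-alike of the guard alone.

How it is judged:
At the end, for the whole second after the job is handed in: the guard stands still and upright on its foot (within 0.06 rad, heel within 6 mm of the table), and both front corners of its foot are within 5 mm of the sill's front face and no more than 135 mm along it from its middle (angle between guard's own z axis and vertical below 0.06 rad and x of toe_a in the frame of hood between -0.005 and 0.005 m and y of toe_a in the frame of hood between -0.135 and 0.135 m and x of toe_b in the frame of hood between -0.005 and 0.005 m and y of toe_b in the frame of hood between -0.135 and 0.135 m and height (world z) of guard below 0.006 m and linear speed of guard below 0.01 m/s); the robot touches nothing.
It fails at once if the guard is rammed against the hood with more than 60 N (contact force between guard and hood above 60 N).
It fails at once if the guard is lifted: its heel edge leaves the table by more than 25 mm (height (world z) of guard above 0.025 m).
It fails at once if a bystander is moved by more than 30 mm (distance of any of casting_ring, paste_jar, plaster_cast, beaker, crucible, brush, wash_bottle from where it was at the start of the episode above 0.03 m).
It also fails if it takes over 45 s, if anything falls off the work surface, if the arm or the gripper's body presses on something with over 40 N, if the wrist force passes 120 N, or if a joint passes its speed limit or range.

## Working session

There is one attempt and no reset: what is moved stays moved. The work goes in short steps, Python scripts to look and compute and a tool call to move; the robot and the scene stay as the last step left them, time stands still between calls to the robot, and variables do not carry over. Pictures are saved under pics/ and viewed, at most 10 in all, crops included, and the job is handed in when it is done.

Besides the shell and the picture viewer there is one more tool, called after ">>>" as name(argument=value, ...), one argument or row to a line, values as JSON. drive_tool: Moves the arm, as the interface text tells. Its arguments: {"type":"object","properties":{"increments":{"type":"array"},"grip_force":{"type":"number"}},"required":["increments"]}

```bash
mkdir -p pics; cat > h.py <<'E'
import numpy as np, cv2
from workcell import bot
def cam(n):
    c=bot.read_camera(n); cv2.imwrite
    return c
def K(c):
    f=240/np.tan(np.radians(c["fovy"])/2); return np.array([[f,0,c["cx"]],[0,f,c["cy"]],[0,0,1]])
def ray(c,uv,z=0.):
    "pixel to world at height z"
    T=np.linalg.inv(c["camera_from_world"]); d=T[:3,:3]@np.linalg.inv(K(c))@[uv[0],uv[1],1]; o=T[:3,3]
    return o+d*(z-o[2])/d[2]
def proj(c,p):
    T=np.array(c["camera_from_world"]); q=K(c)@(T[:3,:3]@np.asarray(p)+T[:3,3]); return q[:2]/q[2]
def save(c,name): cv2.imwrite("pics/"+name,c["pixels"][:,:,::-1])
E
python3 - <<'E'
from h import *
import pickle
for n in("top","scene"):
    c=cam(n); save(c,n+"0.png"); pickle.dump(c,open(n+"0.pkl","wb")); print(n,c["fovy"],np.linalg.inv(c["camera_from_world"]).round(3).tolist())
s=bot.read_state(); print(s["tool_pos"],s["tcp_rot"],s["wrist_force"],s["time"])
E
```

```text
top 49.54200512447568 [[-0.0, -0.989, 0.148, 0.394], [-1.0, -0.001, -0.005, 0.181], [0.005, -0.148, -0.989, 1.156], [0.0, 0.0, 0.0, 1.0]]
scene 51.45527567705515 [[0.752, 0.546, -0.37, 0.975], [0.659, -0.621, 0.423, -0.339], [0.002, -0.562, -0.827, 1.067], [0.0, 0.0, 0.0, 1.0]]
[0.26692291 0.61963582 0.40344906] [-0.63447266 -3.07634875  0.00317358] [-0.22594842 -0.53247476 -0.62239842] 0.1
```

View pics/top0.png

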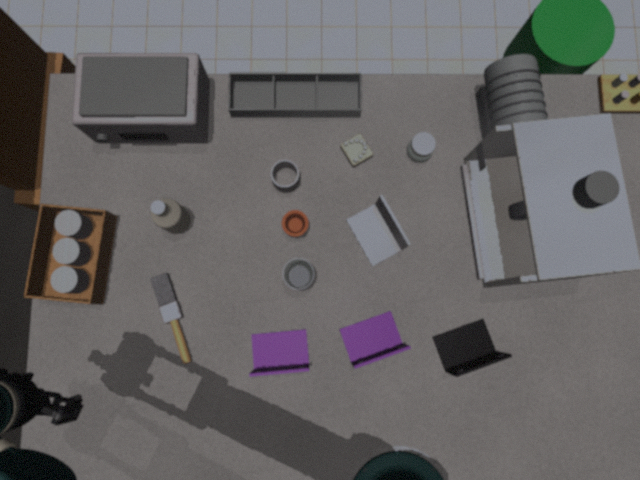

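View pics/scene0.png

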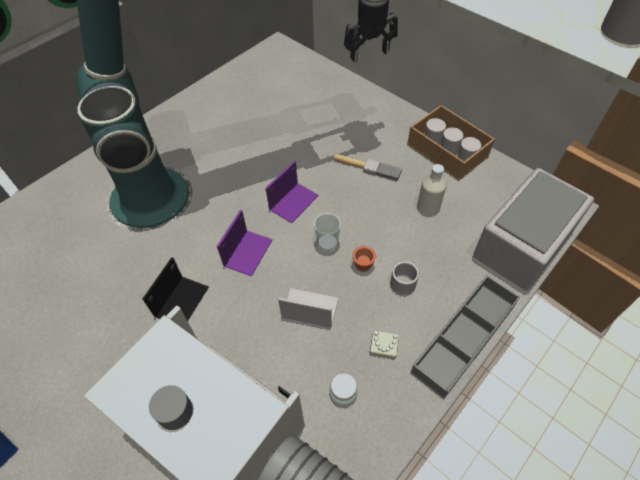

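The steel guard is the light L at top (378,230) / scene (310,307). The purple ones (280,350) and (372,338) and the black one (472,347) in the top view are look-alikes. The hood sill is at top (468–485, 165–280). I'll confirm this with an enlarged crop.

```bash
python3 - <<'E'
import cv2
a=cv2.imread("pics/top0.png")[150:290,330:505]; b=cv2.imread("pics/scene0.png")[270:410,250:400]
a=cv2.resize(a,None,fx=4.5,fy=4.2857,interpolation=cv2.INTER_CUBIC)
cv2.imwrite("pics/cropt.png",cv2.resize(cv2.imread("pics/top0.png")[150:290,330:510],None,fx=4.2,fy=4.2,interpolation=cv2.INTER_CUBIC))
cv2.imwrite("pics/crops.png",cv2.resize(b,None,fx=4,fy=4,interpolation=cv2.INTER_CUBIC))
E
```

```text
(no output)
```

View pics/cropt.png

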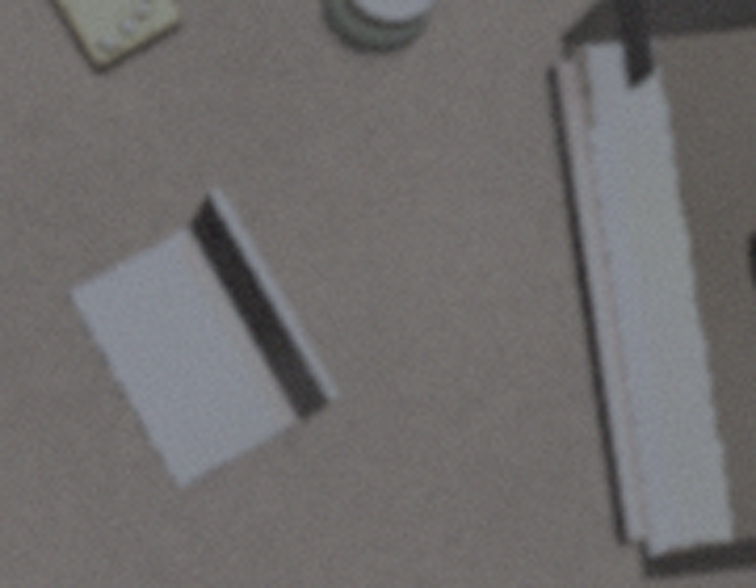

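View pics/crops.png

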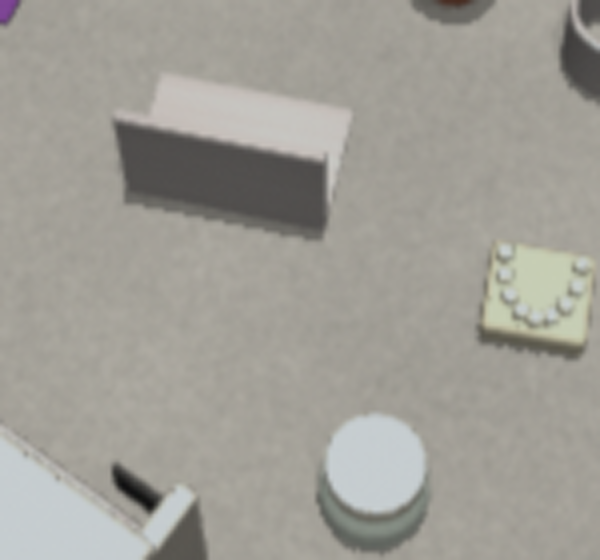

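The crops confirm it. The bare steel guard's plate free edge is at top px (347,220)–(373,266), and its raised toe edge at (380,195)–(410,245). The sill's front face is the dark band from (461,166) to (477,279).

```bash
cat > m.py <<'E'
from h import *
import pickle
from scipy.optimize import least_squares
t=pickle.load(open("top0.pkl","rb")); s=pickle.load(open("scene0.pkl","rb"))
ct=lambda x,y:np.array([330+x/4.2,150+y/4.2]); cs=lambda x,y:np.array([250+x/4,270+y/4])
for z,d in((0,0),(.02,11)):
    a=ray(t,ct(549+d,68),z);b=ray(t,ct(618+d,540),z); print("sill",z,a.round(4),b.round(4),np.linalg.norm(a-b))
# guard fit: heel mid (x,y), yaw of direction toward hood (d); lying: guard +x up, +z = -d
obs=[(t,ct(72,293),(.004,0,.08),1),(t,ct(180,487),(.004,0,.08),-1),(t,ct(214,186),(.09,0,0),1),(t,ct(337,398),(.09,0,0),-1),
 (s,cs(115,113),(.09,0,0),-1),(s,cs(327,157),(.09,0,0),1),(s,cs(127,197),(0,0,0),-1),(s,cs(324,232),(0,0,0),1)]
def P(p,l,side):
    d=np.array([np.cos(p[2]),np.sin(p[2])]); n=np.array([-d[1],d[0]])
    q=p[:2]-d*l[2]+n*side*.06*sg
    return np.array([*q,l[0]])
for sg in(1,-1):
    r=least_squares(lambda p:np.concatenate([proj(c,P(p,l,k))-u for c,u,l,k in obs]),[.4,0,-1.6]); print(sg,r.x,r.cost,r.fun.round(1))
E
python3 m.py
```

```text
sill 0 [ 0.7269 -0.1621  0.    ] [ 0.4692 -0.1879  0.    ] 0.2589927083016639
sill 0.02 [ 0.7212 -0.1621  0.02  ] [ 0.4679 -0.1873  0.02  ] 0.2545003063003276
1 [ 0.58913078  0.00495134 -1.05658821] 7.98152244320326 [-1.7 -0.4 -0.5 -0.3  0.1 -0.6  0.3 -1.8 -1.2  1.2 -1.2  0.2 -0.8 -1.7
 -0.4 -0.9]
-1 [ 0.56745979  0.04175298 -4.20502591] 3536.3549297109353 [ 43.5 -25.   44.8 -25.4 -17.1   9.4 -17.4   8.7   3.5 -15.4   2.4 -16.5
   3.6 -17.6   3.  -16.9]
```

>>> drive_tool(
  increments=[
    {"delta_pos": [0, 0, 0], "turn": 0.11, "jaw": 1},
    {"delta_pos": [0, 0, 0], "turn": 0.11, "jaw": 1},
    {"delta_pos": [0, 0, 0], "turn": 0.11, "jaw": 1},
    {"delta_pos": [0, 0, 0], "turn": 0.11, "jaw": 1},
    {"delta_pos": [0, 0, 0], "turn": 0.11, "jaw": 1},
    {"delta_pos": [0, 0, 0], "turn": 0.1, "jaw": 1},
    {"delta_pos": [0, 0, 0], "turn": 0, "jaw": 1},
  ],
)

```text
time: 0.68
tool_pos: [0.267, 0.6197, 0.4039]
tcp_rot: [1.587, 2.711, -0.002]
wrist_force: [-0.4, 0.7, -0.3]
width: 1.002
grip_force: 0.0
```

```bash
cat > go.py <<'E'
import sys
from h import *
from scipy.spatial.transform import Rotation as R
def go(goal):
    s=bot.read_state(); M=R.from_rotvec(s["tcp_rot"]).as_matrix(); p=np.array(s["tool_pos"])
    print("t",round(s["time"],2),"pos",p.round(4),"yawY",np.arctan2(M[1,1],M[0,1]).round(4),"F",np.round(s["wrist_force"],1),"w",s["width"])
    if goal: print("tool mm",(M.T@(np.array(goal)-p)*1e3).round(1))
go([float(a) for a in sys.argv[1:]])
E
python3 go.py .566 .046 .3
```

```text
t 0.68 pos [0.267  0.6197 0.4039] yawY 0.5115 F [-0.4  0.7 -0.3] w 1.0020076343437494
tool mm [-646.6  -20.   104.4]
```

>>> drive_tool(
  increments=[
    {"delta_pos": [-38, -1, 0], "turn": 0, "jaw": 1},
    {"delta_pos": [-38, -1, 0], "turn": 0, "jaw": 1},
    {"delta_pos": [-38, -1, 0], "turn": 0, "jaw": 1},
    {"delta_pos": [-38, -1, 0], "turn": 0, "jaw": 1},
    {"delta_pos": [-38, -1, 0], "turn": 0, "jaw": 1},
    {"delta_pos": [-38, -1, 0], "turn": 0, "jaw": 1},
    {"delta_pos": [-38, -1, 0], "turn": 0, "jaw": 1},
    {"delta_pos": [-38, -1, 0], "turn": 0, "jaw": 1},
  ],
)

```text
time: 1.35
tool_pos: [0.4099, 0.3495, 0.4045]
tcp_rot: [1.579, 2.716, -0.0]
wrist_force: [1.2, 1.1, 0.2]
width: 0.996
grip_force: 0.0
```

>>> drive_tool(
  increments=[
    {"delta_pos": [-38, -1, 0], "turn": 0, "jaw": 1},
    {"delta_pos": [-38, -1, 0], "turn": 0, "jaw": 1},
    {"delta_pos": [-38, -1, 0], "turn": 0, "jaw": 1},
    {"delta_pos": [-38, -1, 0], "turn": 0, "jaw": 1},
    {"delta_pos": [-38, -2, 5], "turn": 0, "jaw": 1},
    {"delta_pos": [-38, -2, 8], "turn": 0, "jaw": 1},
    {"delta_pos": [-38, -2, 10], "turn": 0, "jaw": 1},
    {"delta_pos": [-30, -2, 20], "turn": 0, "jaw": 1},
  ],
)

```text
time: 2.02
tool_pos: [0.5464, 0.0852, 0.3637]
tcp_rot: [1.578, 2.711, 0.004]
wrist_force: [0.7, 0.6, 0.6]
width: 0.996
grip_force: 0.0
```

```bash
python3 go.py .566 .046 .232; python3 - <<'E'
from h import *
c=cam("scene"); cv2.imwrite("pics/s1.png",cv2.resize(c["pixels"][200:400,200:440,::-1],None,fx=3,fy=3))
E
```

```text
t 2.02 pos [0.5464 0.0852 0.3637] yawY 0.5162 F [0.7 0.6 0.6] w 0.9964236024219603
tool mm [-43.4  -2.9 131.8]
```

View pics/s1.png

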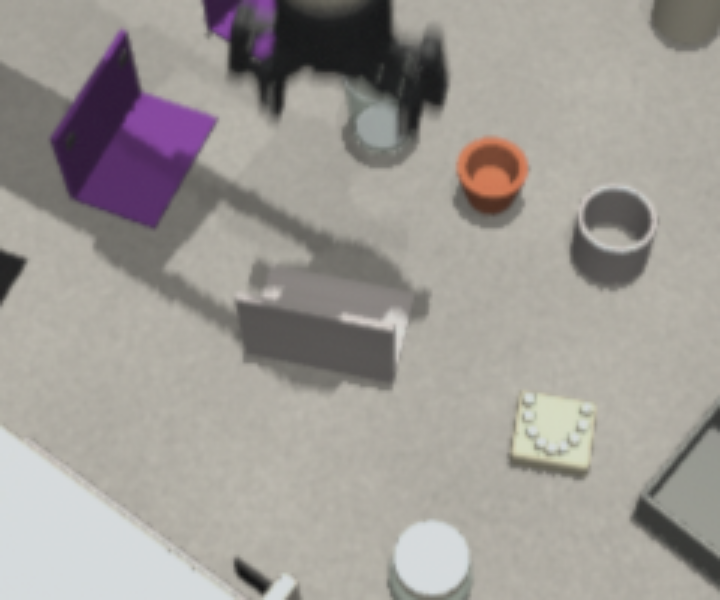

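>>> drive_tool(
  increments=[
    {"delta_pos": [-15, -1, 30], "turn": 0, "jaw": 1},
    {"delta_pos": [-10, -1, 35], "turn": 0, "jaw": 1},
    {"delta_pos": [-5, 0, 30], "turn": 0, "jaw": 1},
    {"delta_pos": [0, 0, 15], "turn": 0, "jaw": 1},
    {"delta_pos": [0, 0, 0], "turn": 0, "jaw": 1},
    {"delta_pos": [0, 0, 0], "turn": 0, "jaw": 1},
  ],
)

```text
time: 2.57
tool_pos: [0.557, 0.0604, 0.2505]
tcp_rot: [-1.58, -2.712, 0.003]
wrist_force: [-0.1, -0.1, 0.4]
width: 0.998
grip_force: 0.0
```

```bash
python3 go.py .566 .046 .236
```

```text
t 2.57 pos [0.557  0.0604 0.2505] yawY 0.5156 F [-0.1 -0.1  0.4] w 0.9983515931133388
tool mm [-17.    0.7  14.4]
```

>>> drive_tool(
  increments=[
    {"delta_pos": [-8, 0, 14], "turn": 0, "jaw": 1},
    {"delta_pos": [-8, 0, 0], "turn": 0, "jaw": 1},
    {"delta_pos": [-8, 0, 0], "turn": 0, "jaw": 1},
    {"delta_pos": [-6, 0, 0], "turn": 0, "jaw": 1},
    {"delta_pos": [-6, 0, 0], "turn": 0, "jaw": 1},
    {"delta_pos": [-6, 0, 0], "turn": 0, "jaw": 1},
    {"delta_pos": [-5, 0, 0], "turn": 0, "jaw": 1},
    {"delta_pos": [-5, 0, 0], "turn": 0, "jaw": 1},
  ],
)

```text
time: 3.23
tool_pos: [0.5836, 0.0149, 0.2382]
tcp_rot: [1.584, 2.713, 0.001]
wrist_force: [-0.2, 1.3, 2.1]
width: 1.001
grip_force: 0.8
```

>>> drive_tool(
  increments=[
    {"delta_pos": [-5, 0, 0], "turn": 0, "jaw": 1},
    {"delta_pos": [-5, 0, 0], "turn": 0, "jaw": 1},
    {"delta_pos": [-5, 0, 0], "turn": 0, "jaw": 1},
    {"delta_pos": [-5, 0, 0], "turn": 0, "jaw": 1},
  ],
)

```text
time: 3.57
tool_pos: [0.5931, -0.0026, 0.2374]
tcp_rot: [-1.583, -2.713, 0.001]
wrist_force: [-0.3, 1.7, -0.2]
width: 1.003
grip_force: 0.3
```

```bash
python3 go.py .566 .046 .236; python3 - <<'E'
from h import *
c=cam("scene"); cv2.imwrite("pics/s2.png",cv2.resize(c["pixels"][200:400,200:440,::-1],None,fx=3,fy=3))
E
```

```text
t 3.57 pos [ 0.5931 -0.0026  0.2374] yawY 0.5141 F [-0.3  1.7 -0.2] w 1.0026027794626131
tool mm [55.6  0.3  1.4]
```

View pics/s2.png

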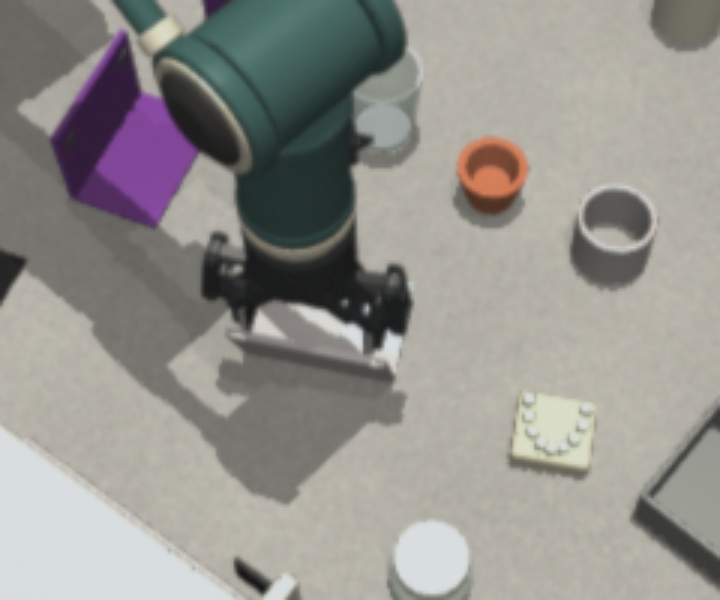

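The guard is tilting about its heel, with the toe edge near crop (240,335)–(390,375). I'll keep pushing.

>>> drive_tool(
  increments=[
    {"delta_pos": [-5, 0, 0], "turn": 0, "jaw": 1},
    {"delta_pos": [-5, 0, 0], "turn": 0, "jaw": 1},
    {"delta_pos": [-5, 0, 0], "turn": 0, "jaw": 1},
    {"delta_pos": [-5, 0, 0], "turn": 0, "jaw": 1},
    {"delta_pos": [-5, 0, 0], "turn": 0, "jaw": 1},
    {"delta_pos": [-5, 0, 0], "turn": 0, "jaw": 1},
    {"delta_pos": [0, 0, 0], "turn": 0, "jaw": 1},
    {"delta_pos": [0, 0, 0], "turn": 0, "jaw": 1},
  ],
)

```text
time: 4.28
tool_pos: [0.608, -0.0287, 0.2377]
tcp_rot: [1.585, 2.713, 0.0]
wrist_force: [-0.8, 0.7, -0.0]
width: 1.002
grip_force: 0.0
```

```bash
python3 go.py .566 .046 .236; python3 - <<'E'
from h import *
c=cam("scene"); cv2.imwrite("pics/s3.png",cv2.resize(c["pixels"][200:400,200:440,::-1],None,fx=3,fy=3))
E
```

```text
t 4.28 pos [ 0.608  -0.0287  0.2377] yawY 0.5134 F [-0.8  0.7 -0. ] w 1.0022220122742393
tool mm [85.7  0.1  1.7]
```

View pics/s3.png

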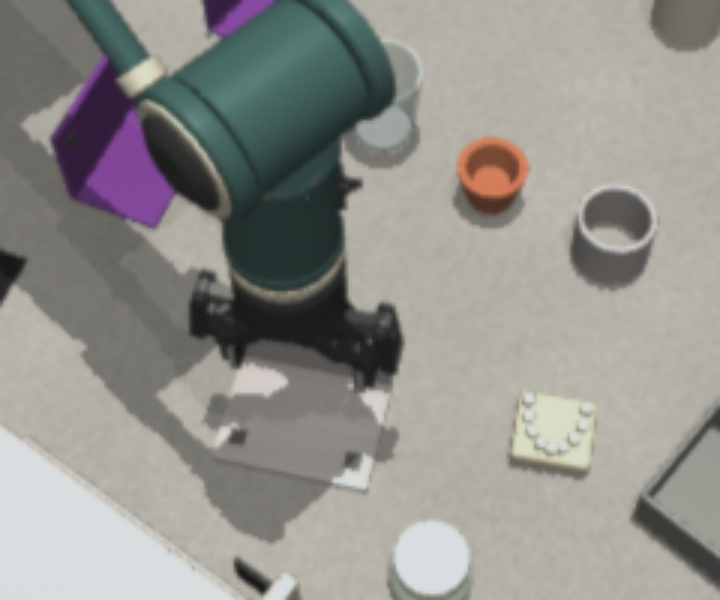

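The guard has fallen onto its foot; the toe edge is near crop (215,460)–(368,490). I'll raise the hand, back off and measure.

>>> drive_tool(
  increments=[
    {"delta_pos": [0, 0, -20], "turn": 0, "jaw": 1},
    {"delta_pos": [0, 0, -30], "turn": 0, "jaw": 1},
    {"delta_pos": [0, 0, -30], "turn": 0, "jaw": 1},
    {"delta_pos": [25, 0, -10], "turn": 0, "jaw": 1},
    {"delta_pos": [30, 0, 0], "turn": 0, "jaw": 1},
    {"delta_pos": [30, 0, 0], "turn": 0, "jaw": 1},
    {"delta_pos": [20, 0, 0], "turn": 0, "jaw": 1},
    {"delta_pos": [0, 0, 0], "turn": 0, "jaw": 1},
  ],
)

```text
time: 5.0
tool_pos: [0.5541, 0.0659, 0.3276]
tcp_rot: [-1.579, -2.714, -0.001]
wrist_force: [0.3, 0.4, -0.4]
width: 0.999
grip_force: 0.0
```

```bash
python3 go.py .566 .046 .236; python3 - <<'E'
from h import *
import pickle
a=cam("scene"); b=cam("top"); w=cam("wrist")
pickle.dump((a,b,w,bot.read_state()),open("v1.pkl","wb"))
A=cv2.resize(a["pixels"][260:400,240:373],None,fx=3,fy=4*3/4)
im=np.hstack([cv2.resize(a["pixels"][265:365,250:350],(400,400),interpolation=cv2.INTER_CUBIC),cv2.resize(b["pixels"][180:280,360:460],(400,400),interpolation=cv2.INTER_CUBIC)])
cv2.imwrite("pics/v1.png",im[:,:,::-1])
E
```

```text
t 5.0 pos [0.5541 0.0659 0.3276] yawY 0.5169 F [ 0.3  0.4 -0.4] w 0.9992882003384899
tool mm [-23.4   0.5  91.6]
```

View pics/v1.png

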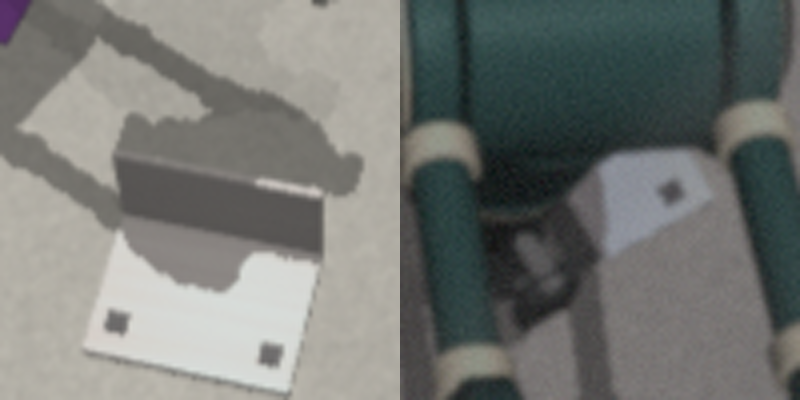

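The picture shows the guard standing, with its plate at the heel. In scene pixels the toe corners are at about (271,352.5) and (322.7,362.8), and the plate top at (279,303) and (331,312).

```bash
cat > fit.py <<'E'
from h import *
from scipy.optimize import least_squares
HM=np.array([.598,-.175]); hx=np.array([.0996,-.995]); hy=np.array([.995,.0996])
def fit(obs,x0=(.589,.005,-1.057)):
    def P(p,l):
        d=np.array([np.cos(p[2]),np.sin(p[2])]); n=np.array([-d[1],d[0]])
        return np.array([*(p[:2]+d*l[0]+n*l[1]),l[2]])
    r=least_squares(lambda p:np.concatenate([proj(c,P(p,l))-u for c,u,l in obs]),x0)
    print("heel",r.x.round(4),"relyaw",(r.x[2]+1.471).round(4),"res",r.fun.round(1))
    for k in(.06,-.06):
        q=P(r.x,(.09,k,0))[:2]-HM; print("toe hood",(q@hx).round(4),(q@hy).round(4))
    q=r.x[:2]-HM; print("heel hood",(q@hx).round(4),(q@hy).round(4))
    return r.x
E
python3 - <<'E'
from fit import *
import pickle
a=pickle.load(open("v1.pkl","rb"))[0]; c=lambda x,y:np.array([250+x/4,265+y/4])
fit([(a,c(83,349),(.09,-.06,.006)),(a,c(291,391),(.09,.06,.006)),(a,c(116,153),(0,-.06,.08)),(a,c(323,186),(0,.06,.08)),(a,c(290,396),(.09,.06,0))])
E
```

```text
heel [ 0.591   0.0044 -1.0537] relyaw 0.4173 res [ 0.   0.3  0.1  0.1 -0.7 -0.9  0.2  0.6  0.4 -0.1]
toe hood -0.1212 0.1022
toe hood -0.0726 -0.0075
heel hood -0.1792 0.0109
```

```bash
python3 go.py .569 .0435 .19
```

```text
t 5.15 pos [0.5562 0.0632 0.3278] yawY 0.5151 F [ 0.4 -0.1  1.1] w 1.0045739348454839
tool mm [-23.4   1.4 137.8]
```

>>> drive_tool(
  increments=[
    {"delta_pos": [-5, 1, 30], "turn": 0, "jaw": 1},
    {"delta_pos": [-5, 0, 30], "turn": 0, "jaw": 1},
    {"delta_pos": [-5, 0, 30], "turn": 0, "jaw": 1},
    {"delta_pos": [0, 0, 25], "turn": 0, "jaw": 1},
    {"delta_pos": [0, 0, 20], "turn": 0, "jaw": 1},
    {"delta_pos": [0, 0, 0], "turn": 0, "jaw": 1},
    {"delta_pos": [0, 0, 0], "turn": 0, "jaw": 1},
  ],
)

```text
time: 5.73
tool_pos: [0.5642, 0.0496, 0.1913]
tcp_rot: [-1.584, -2.71, 0.003]
wrist_force: [0.9, 0.9, -0.3]
width: 0.999
grip_force: 0.0
```

```bash
python3 go.py .569 .0435 .19
```

```text
t 5.73 pos [0.5642 0.0496 0.1913] yawY 0.5128 F [ 0.9  0.9 -0.3] w 0.9993153629306138
tool mm [-7.7  1.2  1.3]
```

>>> drive_tool(
  increments=[
    {"delta_pos": [-8, 0, 0], "turn": 0, "jaw": 1},
    {"delta_pos": [-8, 0, 0], "turn": 0, "jaw": 1},
    {"delta_pos": [-6, 0, 0], "turn": 0, "jaw": 1},
    {"delta_pos": [-4, 0, 0], "turn": 0, "jaw": 1},
    {"delta_pos": [-4, 0, 0], "turn": 0, "jaw": 1},
    {"delta_pos": [-4, 0, 0], "turn": 0, "jaw": 1},
    {"delta_pos": [-4, 0, 0], "turn": 0, "jaw": 1},
    {"delta_pos": [0, 0, 0], "turn": 0, "jaw": 1},
  ],
)

```text
time: 6.4
tool_pos: [0.5834, 0.0169, 0.1928]
tcp_rot: [1.584, 2.713, 0.0]
wrist_force: [-0.4, 0.2, 0.4]
width: 0.998
grip_force: 0.0
```

>>> drive_tool(
  increments=[
    {"delta_pos": [-2, 0, 0], "turn": 0, "jaw": 1},
    {"delta_pos": [-2, 0, 0], "turn": 0, "jaw": 1},
    {"delta_pos": [-2, 0, 0], "turn": 0, "jaw": 1},
    {"delta_pos": [-2, 0, 0], "turn": 0, "jaw": 1},
  ],
)

```text
time: 6.73
tool_pos: [0.5862, 0.0115, 0.1923]
tcp_rot: [-1.582, -2.71, -0.0]
wrist_force: [-3.1, 6.3, 3.2]
width: 1.0
grip_force: 0.0
```

```bash
python3 go.py .591 .0044 .19; python3 - <<'E'
from h import *
a=cam("scene")
cv2.imwrite("pics/v2.png",cv2.resize(a["pixels"][265:405,235:375],(560,560),interpolation=cv2.INTER_CUBIC)[:,:,::-1])
E
```

```text
t 6.73 pos [0.5862 0.0115 0.1923] yawY 0.5141 F [-3.1  6.3  3.2] w 1.0001673464246315
tool mm [-8.6  0.7  2.3]
```

View pics/v2.png

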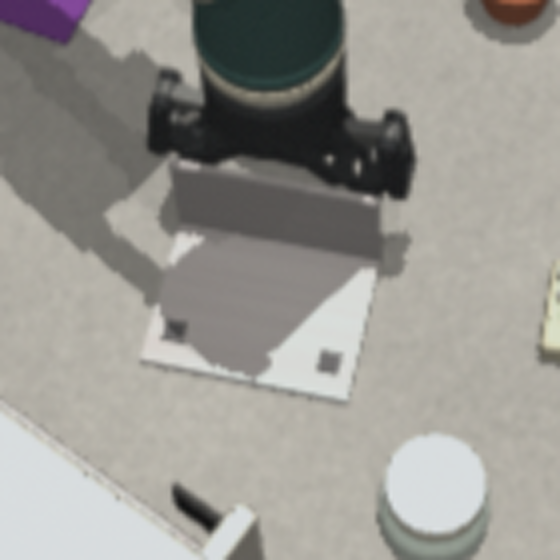

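Both fingers are touching the back of the upright plate, whose toe is near crop (145,360)–(350,400). I'll push slowly while turning it square to the sill.

>>> drive_tool(
  increments=[
    {"delta_pos": [-2.5, 0, 0], "turn": 0.0, "jaw": 1},
    {"delta_pos": [-2.5, 0, 0], "turn": 0.02, "jaw": 1},
    {"delta_pos": [-2.5, 0, 0], "turn": 0.02, "jaw": 1},
    {"delta_pos": [-2.5, 0, 0], "turn": 0.02, "jaw": 1},
    {"delta_pos": [-2.5, 0, 0], "turn": 0.02, "jaw": 1},
    {"delta_pos": [-2.5, 0, 0], "turn": 0.02, "jaw": 1},
    {"delta_pos": [-2.5, 0, 0], "turn": 0.02, "jaw": 1},
  ],
)

```text
time: 7.37
tool_pos: [0.5951, -0.0053, 0.1926]
tcp_rot: [-1.746, -2.612, -0.0]
wrist_force: [0.0, 4.6, -0.9]
width: 1.002
grip_force: 0.0
```

```bash
cat > see.py <<'E'
# find the guard's bright foot in the scene picture and fit its toe edge (z=.006)
from fit import *
import sys,pickle
c=cam("scene"); pickle.dump(c,open("last.pkl","wb")); save(c,sys.argv[1])
d=np.array([np.cos(float(sys.argv[2])),np.sin(float(sys.argv[2]))])
E
python3 go.py; python3 see.py a1.png 0
```

```text
t 7.37 pos [ 0.5951 -0.0053  0.1926] yawY 0.3921 F [ 0.   4.6 -0.9] w 1.001533046588767
```

>>> drive_tool(
  increments=[
    {"delta_pos": [-2.5, 0, 0], "turn": 0.02, "jaw": 1},
    {"delta_pos": [-2.5, 0, 0], "turn": 0.02, "jaw": 1},
    {"delta_pos": [-2.5, 0, 0], "turn": 0.02, "jaw": 1},
    {"delta_pos": [-2.5, 0, 0], "turn": 0.02, "jaw": 1},
    {"delta_pos": [-2.5, 0, 0], "turn": 0.02, "jaw": 1},
    {"delta_pos": [-2.5, 0, 0], "turn": 0.02, "jaw": 1},
    {"delta_pos": [-2.5, 0, 0], "turn": 0.02, "jaw": 1},
    {"delta_pos": [-2.5, 0, 0], "turn": 0.02, "jaw": 1},
  ],
)

```text
time: 8.08
tool_pos: [0.6015, -0.0243, 0.1927]
tcp_rot: [1.949, 2.463, 0.0]
wrist_force: [-0.5, 4.6, 0.1]
width: 1.002
grip_force: 0.0
```

>>> drive_tool(
  increments=[
    {"delta_pos": [-2.5, 0, 0], "turn": 0.02, "jaw": 1},
    {"delta_pos": [-2.5, 0, 0], "turn": 0.02, "jaw": 1},
    {"delta_pos": [-2.5, 0, 0], "turn": 0.02, "jaw": 1},
    {"delta_pos": [-2.5, 0, 0], "turn": 0.02, "jaw": 1},
    {"delta_pos": [-2.5, 0, 0], "turn": 0.02, "jaw": 1},
    {"delta_pos": [-2.5, 0, 0], "turn": 0.02, "jaw": 1},
    {"delta_pos": [-2.5, 0, 0], "turn": 0.015, "jaw": 1},
    {"delta_pos": [-2, 0, 0], "turn": 0, "jaw": 1},
  ],
)

```text
time: 8.75
tool_pos: [0.6045, -0.0434, 0.1927]
tcp_rot: [-2.11, -2.327, -0.0]
wrist_force: [-0.3, 5.7, 0.7]
width: 0.995
grip_force: 0.0
```

```bash
python3 go.py; python3 - <<'E'
from fit import *
s=bot.read_state(); q=np.array(s["tool_pos"][:2])-HM; print("tool hood",q@hx,q@hy)
a=cam("scene"); save(a,"a2.png"); import pickle; pickle.dump(a,open("a2.pkl","wb"))
b=cam("top"); pickle.dump(b,open("a2t.pkl","wb"))
im=np.hstack([cv2.resize(a["pixels"][280:400,230:330],(400,480),interpolation=cv2.INTER_CUBIC),cv2.resize(b["pixels"][160:280,390:490],(400,480),interpolation=cv2.INTER_CUBIC)])
cv2.imwrite("pics/v3.png",im[:,:,::-1])
E
```

```text
t 8.75 pos [ 0.6045 -0.0434  0.1927] yawY 0.0976 F [-0.3  5.7  0.7] w 0.9951686964144775
tool hood -0.1302951129457389 0.019614750856668636
```

>>> drive_tool(
  increments=[
    {"delta_pos": [-2.5, 0, 0], "turn": 0.0, "jaw": 1},
    {"delta_pos": [-2.5, 0, 0], "turn": 0.0, "jaw": 1},
    {"delta_pos": [-2.5, 0, 0], "turn": 0.0, "jaw": 1},
    {"delta_pos": [-2.5, 0, 0], "turn": 0.0, "jaw": 1},
    {"delta_pos": [-2.5, 0, 0], "turn": 0.0, "jaw": 1},
    {"delta_pos": [-2.5, 0, 0], "turn": 0.0, "jaw": 1},
    {"delta_pos": [-2.5, 0, 0], "turn": 0, "jaw": 1},
    {"delta_pos": [-1.5, 0, 0], "turn": 0, "jaw": 1},
  ],
)

```text
time: 9.52
tool_pos: [0.6063, -0.062, 0.1927]
tcp_rot: [-2.108, -2.328, 0.0]
wrist_force: [-0.7, 6.3, 1.5]
width: 0.997
grip_force: 0.0
```

>>> drive_tool(
  increments=[
    {"delta_pos": [-1, 0, 0], "turn": 0.0, "jaw": 1},
    {"delta_pos": [-1, 0, 0], "turn": 0.0, "jaw": 1},
    {"delta_pos": [-1, 0, 0], "turn": 0.0, "jaw": 1},
  ],
)

```text
time: 9.77
tool_pos: [0.6065, -0.0648, 0.1927]
tcp_rot: [-2.108, -2.328, -0.0]
wrist_force: [-0.7, 4.7, 1.6]
width: 1.0
grip_force: 0.0
```

```bash
cat > st.py <<'E'
from fit import *
s=bot.read_state(); q=np.array(s["tool_pos"][:2])-HM; print("tool hood",q@hx,q@hy,np.round(s["wrist_force"],1),np.round(s["torque"],2))
E
python3 go.py; python3 st.py; python3 - <<'E'
from fit import *
import pickle
a=cam("scene");b=cam("top"); pickle.dump((a,b),open("v4.pkl","wb"))
im=np.hstack([cv2.resize(a["pixels"][290:410,230:330],(400,480),interpolation=cv2.INTER_CUBIC),cv2.resize(b["pixels"][160:280,400:500],(400,480),interpolation=cv2.INTER_CUBIC)])
cv2.imwrite("pics/v4.png",im[:,:,::-1])
E
```

```text
t 9.77 pos [ 0.6065 -0.0648  0.1927] yawY 0.099 F [-0.7  4.7  1.6] w 0.9999351618357061
tool hood -0.10878681061893948 0.019430017384165877 [-0.7  4.7  1.6] [ 0.68 -0.04 -0.02]
```

Toe about 9 mm off. I'll ease in at 1 mm steps and watch the force.

>>> drive_tool(
  increments=[
    {"delta_pos": [-1, 0, 0], "turn": 0.0, "jaw": 1},
    {"delta_pos": [-1, 0, 0], "turn": 0.0, "jaw": 1},
    {"delta_pos": [-1, 0, 0], "turn": 0.0, "jaw": 1},
    {"delta_pos": [-1, 0, 0], "turn": 0.0, "jaw": 1},
  ],
)

```text
time: 10.2
tool_pos: [0.6068, -0.0675, 0.1932]
tcp_rot: [-2.106, -2.327, -0.002]
wrist_force: [-4.1, 14.5, 7.2]
width: 1.004
grip_force: 0.0
```

>>> drive_tool(
  increments=[
    {"delta_pos": [-1, 0, 0], "turn": 0.0, "jaw": 1},
    {"delta_pos": [-1, 0, 0], "turn": 0.0, "jaw": 1},
  ],
)

```text
time: 10.37
tool_pos: [0.6069, -0.0691, 0.1933]
tcp_rot: [-2.106, -2.327, -0.002]
wrist_force: [-4.0, 15.4, 7.8]
width: 1.0
grip_force: 0.0
```

>>> drive_tool(
  increments=[
    {"delta_pos": [-1, 0, 0], "turn": 0.0, "jaw": 1},
  ],
)

```text
time: 10.45
tool_pos: [0.607, -0.0699, 0.1933]
tcp_rot: [-2.105, -2.327, -0.002]
wrist_force: [-3.7, 14.9, 7.7]
width: 1.002
grip_force: 0.0
```

>>> drive_tool(
  increments=[
    {"delta_pos": [-1, 0, 0], "turn": 0.0, "jaw": 1},
  ],
)

```text
time: 10.53
tool_pos: [0.6071, -0.0707, 0.1934]
tcp_rot: [-2.105, -2.327, -0.003]
wrist_force: [-5.1, 17.2, 8.9]
width: 1.0
grip_force: 0.0
```

Steady 15–17 N with an upward component suggests it's at the sill and starting to tip, so I'll back off gently and look.

>>> drive_tool(
  increments=[
    {"delta_pos": [1, 0, 0], "turn": 0.0, "jaw": 1},
    {"delta_pos": [1, 0, 0], "turn": 0.0, "jaw": 1},
    {"delta_pos": [1, 0, 0], "turn": 0.0, "jaw": 1},
    {"delta_pos": [1, 0, 0], "turn": 0.0, "jaw": 1},
    {"delta_pos": [1, 0, 0], "turn": 0.0, "jaw": 1},
    {"delta_pos": [1, 0, 0], "turn": 0.0, "jaw": 1},
    {"delta_pos": [1, 0, 0], "turn": 0.0, "jaw": 1},
  ],
)

```text
time: 11.12
tool_pos: [0.6066, -0.066, 0.1924]
tcp_rot: [-2.108, -2.328, 0.001]
wrist_force: [0.1, 4.4, -1.9]
width: 1.003
grip_force: 0.0
```

>>> drive_tool(
  increments=[
    {"delta_pos": [5, 0, 0], "turn": 0.0, "jaw": 1},
    {"delta_pos": [20, 0, 0], "turn": 0.0, "jaw": 1},
    {"delta_pos": [35, 0, 0], "turn": 0.0, "jaw": 1},
    {"delta_pos": [20, 0, -30], "turn": 0.0, "jaw": 1},
    {"delta_pos": [0, 0, -40], "turn": 0.0, "jaw": 1},
    {"delta_pos": [0, 0, -40], "turn": 0.0, "jaw": 1},
    {"delta_pos": [30, 0, 0], "turn": 0, "jaw": 1},
    {"delta_pos": [0, 0, 0], "turn": 0, "jaw": 1},
  ],
)

```text
time: 11.78
tool_pos: [0.5977, 0.0455, 0.3078]
tcp_rot: [2.104, 2.324, 0.011]
wrist_force: [0.2, 0.4, -0.7]
width: 1.001
grip_force: 0.0
```

```bash
python3 go.py; python3 - <<'E'
from fit import *
import pickle
a=cam("scene");b=cam("top"); pickle.dump((a,b),open("v5.pkl","wb"))
im=np.hstack([cv2.resize(a["pixels"][290:410,220:320],(400,480),interpolation=cv2.INTER_CUBIC),cv2.resize(b["pixels"][160:280,400:500],(400,480),interpolation=cv2.INTER_CUBIC)])
cv2.imwrite("pics/v5.png",im[:,:,::-1])
E
```

```text
t 11.78 pos [0.5977 0.0455 0.3078] yawY 0.0992 F [ 0.2  0.4 -0.7] w 1.0014396753156853
```

View pics/v5.png

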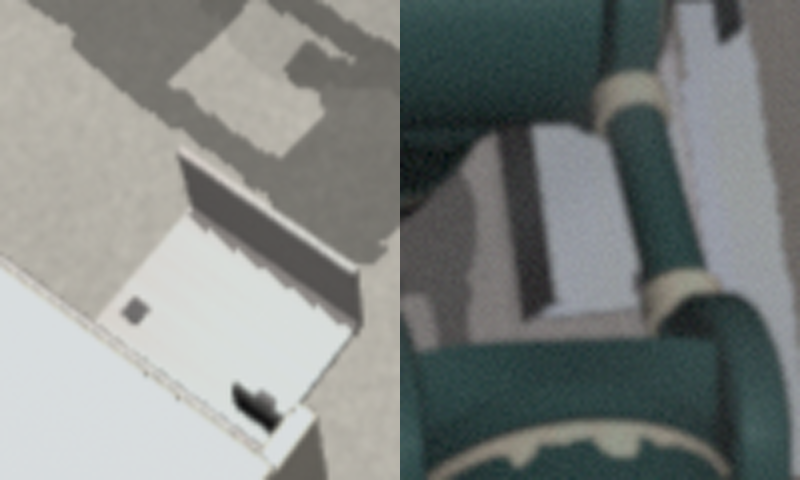

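The guard is upright, with its foot at the sill: toe near scene (245,370), plate top (264.5,327)–(309.5,357). I'll fit the pose numerically.

```bash
python3 - <<'E'
from fit import *
import pickle
a,b=pickle.load(open("v5.pkl","rb")); c1=lambda x,y:np.array([250+x/4,265+y/4]); c=lambda x,y:np.array([220+x/4,290+y/4]); ct=lambda x,y:np.array([400+(x-400)/4,160+y/4])
h=np.array([.591,.0044]); d=np.array([np.cos(-1.0537),np.sin(-1.0537)]); n=np.array([-d[1],d[0]])
m=[]
for u in((117,321),(270,354)):
    q=ray(a,c1(*u),.006)[:2]-h; m.append((q@d,q@n,.006)); print("mark",np.round(m[-1],4))
obs=[(a,c(178,147),(0,-.06,.08)),(a,c(359,266),(0,.06,.08)),(a,c(135,310),m[0]),(a,c(190,213),(.004,-.06,.006)),(a,c(357,332),(.004,.06,.006))]
fit(obs,(.608,-.08,-1.47))
# same but only plate top / foot marks in the top view: dark band = plate back (top edge left), foot-plate line
print("top plate bottom-right corner etc.")
# sill as seen at z=.02 in scene: line through crop (0,253),(270,458)
for u in((0,253),(0,262),(270,458),(265,470)):
    for z in(0.02,0.0):
        q=ray(a,c(*u),z)[:2]-HM; print(u,z,(q@hx).round(4),(q@hy).round(4))
E
```

```text
mark [ 0.0692 -0.0459  0.006 ]
mark [0.0709 0.0435 0.006 ]
heel [ 0.6193 -0.081  -1.4673] relyaw 0.0037 res [ 0.4  0.3 -0.4  1.1 -0.2  0.7 -0.1 -0.9  0.3 -1.2]
toe hood -0.0017 0.0908
toe hood -0.0012 -0.0291
heel hood -0.0915 0.0305
top plate bottom-right corner etc.
(0, 253) 0.02 -0.0021 -0.0933
(0, 253) 0.0 -0.006 -0.102
(0, 262) 0.02 0.0018 -0.0897
(0, 262) 0.0 -0.002 -0.0983
(270, 458) 0.02 -0.0005 0.0993
(270, 458) 0.0 -0.0043 0.0943
(265, 470) 0.02 0.0059 0.1011
(265, 470) 0.0 0.0022 0.0961
```

Vision gives both toe corners within 2 mm and 4 mrad off parallel. I'll confirm with a gentle low nudge at mid-plate, fingers shut.

```bash
python3 go.py .6134 -.0227 .188
```

```text
t 11.88 pos [0.5962 0.0435 0.3039] yawY 0.1001 F [ 0.2 -0.3 -0.6] w 1.0018464898667319
tool mm [-67.4  10.3 116. ]
```

>>> drive_tool(
  increments=[
    {"delta_pos": [-10, 5, 0], "turn": 0, "jaw": -1},
    {"delta_pos": [-20, 5, 0], "turn": 0, "jaw": -1},
    {"delta_pos": [-20, 0, 20], "turn": 0, "jaw": -1},
    {"delta_pos": [-10, 0, 30], "turn": 0, "jaw": -1},
    {"delta_pos": [0, 0, 30], "turn": 0, "jaw": -1},
    {"delta_pos": [0, 0, 20], "turn": 0, "jaw": -1},
    {"delta_pos": [0, 0, 10], "turn": 0, "jaw": -1},
    {"delta_pos": [0, 0, 0], "turn": 0, "jaw": -1},
  ],
)

```text
time: 12.55
tool_pos: [0.6099, -0.0168, 0.1884]
tcp_rot: [-2.107, -2.323, 0.008]
wrist_force: [0.1, -0.2, -0.4]
width: -0.003
grip_force: 0.0
```

```bash
python3 go.py .6134 -.0227 .188; python3 st.py
```

```text
t 12.55 pos [ 0.6099 -0.0168  0.1884] yawY 0.0976 F [ 0.1 -0.2 -0.4] w -0.003071159240434341
tool mm [-6.2  2.9  0.4]
tool hood -0.15625251012313324 0.02763974564095202 [ 0.1 -0.2 -0.4] [0.01 0.06 0.04]
```

Contact is expected about 50 mm ahead.

>>> drive_tool(
  increments=[
    {"delta_pos": [-10, 1, 0], "turn": 0, "jaw": -1},
    {"delta_pos": [-10, 1, 0], "turn": 0, "jaw": -1},
    {"delta_pos": [-8, 1, 0], "turn": 0, "jaw": -1},
    {"delta_pos": [-5, 0, 0], "turn": 0, "jaw": -1},
    {"delta_pos": [-4, 0, 0], "turn": 0, "jaw": -1},
    {"delta_pos": [-3, 0, 0], "turn": 0, "jaw": -1},
    {"delta_pos": [-2, 0, 0], "turn": 0, "jaw": -1},
    {"delta_pos": [-1, 0, 0], "turn": 0, "jaw": -1},
  ],
)

```text
time: 13.22
tool_pos: [0.6191, -0.0581, 0.193]
tcp_rot: [2.109, 2.328, 0.0]
wrist_force: [0.2, -0.0, -0.5]
width: -0.003
grip_force: 0.0
```

>>> drive_tool(
  increments=[
    {"delta_pos": [-1, 0, 0], "turn": 0, "jaw": -1},
    {"delta_pos": [-1, 0, 0], "turn": 0, "jaw": -1},
  ],
)

```text
time: 13.38
tool_pos: [0.6192, -0.0597, 0.1926]
tcp_rot: [-2.108, -2.329, 0.0]
wrist_force: [0.2, -0.4, 0.5]
width: 0.002
grip_force: 0.0
```

>>> drive_tool(
  increments=[
    {"delta_pos": [-1, 0, 0], "turn": 0, "jaw": -1},
    {"delta_pos": [-1, 0, 0], "turn": 0, "jaw": -1},
  ],
)

```text
time: 13.55
tool_pos: [0.6195, -0.0617, 0.1926]
tcp_rot: [-2.108, -2.329, 0.0]
wrist_force: [0.2, 0.2, 0.8]
width: 0.004
grip_force: 0.0
```

>>> drive_tool(
  increments=[
    {"delta_pos": [-1, 0, 0], "turn": 0, "jaw": -1},
    {"delta_pos": [-1, 0, 0], "turn": 0, "jaw": -1},
  ],
)

```text
time: 13.72
tool_pos: [0.6197, -0.0638, 0.1927]
tcp_rot: [-2.109, -2.329, 0.0]
wrist_force: [0.5, 0.2, -0.7]
width: 0.002
grip_force: 0.0
```

>>> drive_tool(
  increments=[
    {"delta_pos": [-1, 0, 0], "turn": 0, "jaw": -1},
  ],
)

```text
time: 13.8
tool_pos: [0.6198, -0.0648, 0.1926]
tcp_rot: [-2.109, -2.328, -0.0]
wrist_force: [0.2, 4.8, 0.9]
width: 0.0
grip_force: 0.0
```

>>> drive_tool(
  increments=[
    {"delta_pos": [-1, 0, 0], "turn": 0, "jaw": -1},
  ],
)

```text
time: 13.88
tool_pos: [0.6198, -0.0651, 0.1927]
tcp_rot: [-2.108, -2.327, -0.002]
wrist_force: [-0.2, 8.5, 1.4]
width: 0.003
grip_force: 0.0
```

>>> drive_tool(
  increments=[
    {"delta_pos": [-0.7, 0, 0], "turn": 0, "jaw": -1},
  ],
)

```text
time: 13.97
tool_pos: [0.6199, -0.0652, 0.1927]
tcp_rot: [-2.108, -2.326, -0.003]
wrist_force: [-0.5, 10.2, 1.7]
width: -0.005
grip_force: 0.0
```

>>> drive_tool(
  increments=[
    {"delta_pos": [-0.7, 0, 0], "turn": 0, "jaw": -1},
  ],
)

```text
time: 14.05
tool_pos: [0.6199, -0.0654, 0.1928]
tcp_rot: [-2.107, -2.326, -0.003]
wrist_force: [-1.0, 12.6, 3.0]
width: -0.002
grip_force: 0.0
```

The force rises with no motion, at twice the sliding friction: the guard is seated on the sill. I'll back off and clear.

>>> drive_tool(
  increments=[
    {"delta_pos": [1, 0, 0], "turn": 0, "jaw": -1},
    {"delta_pos": [1, 0, 0], "turn": 0, "jaw": -1},
    {"delta_pos": [2, 0, 0], "turn": 0, "jaw": -1},
    {"delta_pos": [10, 0, 0], "turn": 0, "jaw": -1},
    {"delta_pos": [25, 0, 0], "turn": 0, "jaw": -1},
    {"delta_pos": [30, 0, -10], "turn": 0, "jaw": -1},
    {"delta_pos": [20, 0, -30], "turn": 0, "jaw": -1},
    {"delta_pos": [0, 0, -40], "turn": 0, "jaw": -1},
  ],
)

```text
time: 14.72
tool_pos: [0.6084, 0.0248, 0.269]
tcp_rot: [-2.101, -2.325, 0.009]
wrist_force: [1.2, -0.7, 0.6]
width: 0.001
grip_force: 0.0
```

>>> drive_tool(
  increments=[
    {"delta_pos": [0, 0, -40], "turn": 0, "jaw": -1},
    {"delta_pos": [0, 0, -20], "turn": 0, "jaw": -1},
    {"delta_pos": [0, 0, 0], "turn": 0, "jaw": -1},
    {"delta_pos": [0, 0, 0], "turn": 0, "jaw": -1},
  ],
)

```text
time: 15.05
tool_pos: [0.6118, 0.0217, 0.335]
tcp_rot: [2.106, 2.326, 0.005]
wrist_force: [-0.8, 0.0, -1.3]
width: -0.0
grip_force: 0.0
```

```bash
python3 - <<'E'
from h import *
import pickle
a0=pickle.load(open("v5.pkl","rb"))[0]["pixels"]; a=cam("scene")["pixels"]
f=lambda x:cv2.cvtColor(x[295:398,225:312],cv2.COLOR_RGB2GRAY).astype(np.float32)
# motion of guard's left mark between v5 and now
p,q=f(a0),f(a); t=a0[355:380,243:266]; r=cv2.matchTemplate(a[345:390,233:276],t,cv2.TM_CCOEFF_NORMED); print(cv2.minMaxLoc(r)[1::2],"(10,10)=unmoved")
t=a0[318:345,258:285]; r=cv2.matchTemplate(a[308:355,248:295],t,cv2.TM_CCOEFF_NORMED); print(cv2.minMaxLoc(r)[1::2])
print(bot.read_state()["tool_pos"],bot.finish_job())
E
```

```text
(0.9994075298309326, (10, 10)) (10,10)=unmoved
(0.5823253393173218, (11, 11))
the job is handed in; nothing more can be done
[0.61097398 0.02157886 0.33275811] None
```

The guard is tipped upright and, by my measurements, flush against the hood sill (toe corners about 1–2 mm off, 4 mrad from parallel); the hand is clear, and the job was handed in at about 15 s with no verdict returned.

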